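Dispense one brass clamp pad and nudge it aside

TASK

Press the feeder's red plunger all the way down once and let it come back up, so that a single brass clamp pad is pushed out onto the bench. Then nudge that pad with the fingertips, sliding it flat along the bench, until it lies wholly on the green square, and move clear. Do not pick the pad up, do not let a second pad out, and leave the glue bottle, the jar and the guitar bridge where they are.

Things in the scene. Friction and masses are not known exactly. Their poses are not given: they have to be found in the camera images.
- feeder: Pad feeder fixed to the dark grey bench. Origin on the bench under the upright axis of its pad magazine; x points from magazine to plunger (away from the outlet), z up. Magazine: blue, 42 mm square, 36 mm high, with a 12 mm wide window in its outlet (-x) face and an 11 mm high outlet slot below. Behind it (x 21 to 115 mm) an aluminium housing 42 mm wide, 50 mm high; flat feet to y = +-37 mm, 4 mm high.
- plunger (a joint): How far the plunger is pressed down, m: 0 = up, 0.026 = all the way down (a stop). Sprung: about 4 N at the top to 8 N at the bottom, plus about 2 N to push the pad; it springs back up when let go. Each mm of press drives a flat steel pusher 2.8 mm along the feeder's -x through the magazine, so each full press ejects one pad.
- plunger_top (a point): Centre of the flat top of the red round plunger cap, 36 mm diameter, 8 mm thick, on a 12 mm steel stem; at rest 86 mm above the bench and 68 mm behind the magazine axis; pressed straight down by up to 26 mm.
- outlet (a point): Fixed point 71 mm in front of the magazine axis (feeder -x), 4 mm above the bench: about where the centre of an ejected pad comes to rest.
- pad1_centre (a point): Centre of the lowest pad in the magazine, the one that is ejected first: a solid brass disc 30 mm in diameter and 8 mm thick, lying flat, about 45 g, dark dot on top. It slides straight on the bench, so its centre is 4 mm above it.
- pad2_centre (a point): Centre of the second, equal pad, stacked on the first; it drops to the bench inside the magazine after the press and must stay in the magazine.
- pad3_centre (a point): Centre of the third, top pad of the stack, equal to the others.
- green_square: Green square 80 x 80 mm painted flush on the bench (no step), origin at its centre, x and y along its sides; it lies beside the feeder's outlet, on either the left or the right.
- yellow_square: Yellow square, same size, flush on the bench on the outlet's other side; not the target.
- glue_bottle: White glue bottle with orange cap, 48 mm diameter, 110 mm high, standing; origin at the centre of its underside. Leave alone.
- jar: Amber glass jar with dark lid, 52 mm diameter, 60 mm high, standing; origin at the centre of its underside. Leave alone.
- bridge: Dark wooden guitar bridge lying flat, 35 x 130 mm (its x and y), 16 mm high; origin at the centre of its underside. Leave alone.
Things that resemble listed ones, but are neither listed nor needed, are in the scene too. There is more than one size of the feeder; the job needs the smallest.

How it is judged:
By the outcome, as a careful person would: the job done as asked, in the order asked, and still so for the second after the job is handed in, with the robot touching nothing.
It also fails if it takes over 42 s, if anything falls off the work surface, if the arm or the gripper's body presses on something with over 40 N, if the wrist force passes 120 N, or if a joint passes its speed limit or range.

ROBOT

A 6-joint arm with a two-finger parallel gripper is mounted at the origin on the work surface. World frame = base frame: x ahead of the robot, y to its left, z up, the work surface at z = 0. Lengths are in mm, angles in rad, forces in N, time in s.
With the tool pointing down it reaches from about 350 to 975 mm from the base axis. Payload 7.1 kg.
Tool frame: the origin (TCP) lies between the finger pads; the fingertips stand 14 mm ahead of it and the grasp point (between the pads) lies 5 mm behind it; z points along the fingers, y is the direction in which the jaws open and shut (so a half turn about z gives the same grasp; the last joint's range is limited). The gripper opens to 88 mm and grips with 3 to 60 N. Pads are 20 mm wide; open, the fingers measure 115 mm over their backs; the gripper's body (75 mm by 178 mm) begins 61 mm behind the grasp point.
Start: joints at [1.322, 0.423, 1.63, -0, 1.089, -0.019], TCP at [142.333, 608.561, 236.675] pointing down, gripper open.
Joint ranges: [-3, 3], [-0.9, 2.11], [0.09, 2.58], [-1.31, 4.45], [0.11, 2.69], [-2.54, 2.54]. Speed limits (rad/s): [2.39, 2.39, 3.01, 3.14, 3.14, 3.14].

INTERFACE

Orientations are given as a rotation vector (axis times angle).
In Python, from workcell import get_obs, get_image, calibration, close_job, regions_of, place_of gives the robot as it stands.
- The arm moves only by the tool move_arm, never from a script. Its argument "deltas" is a list of rows, each a list of 5 numbers: the closure in counts, from 0 (fully open) to 255 (shut), then the shift along the tool's x, y, z in m, then the turn about the tool's z in rad. In form: [[grip, x, y, z, roll], ...]. A call has 1 to 5 rows; each row is the pose to reach, as a shift and turn from the pose commanded when the call began, along the tool's axes at that moment; what a row does not reach only later rows make up. A row lasts 1/12 s, in which the tool goes at most 41.7 mm and 7.16 degrees, less where a joint would pass 70% of its speed; a pose out of reach is approached as far as the arm can. A call with a gripper value outside its range is refused whole. The fingers move at their own pace and stop on an object; the grip force is fixed at half the most. Time passes only in rows, so rows that repeat a pose let the fingers close. It gives the time, the measured TCP pose, the force and the opening at its end, in the units of the state.
- get_obs(): the state, without advancing time (a new reading comes with each control period).
- get_image(name): name is "side" or "top"; returns the picture (480x640x3 uint8, blue, green, red); there is no depth.
- calibration(name): a dict with "intrinsics" (3x3 intrinsics, pixels), "distortion" ([k1, k2, p1, p2, k3] as OpenCV has them; the pictures are not rectified), "world_to_cam" (4x4, takes a point from world to camera coordinates). Camera axes: x right, y down, z forward; pixel columns grow to the right and rows downward; lengths in mm; the calibration is good to about 2 mm. A picture is of the moment at which its call begins. calibration takes no time and is no camera call.
- close_job(): hands the job in, once; it reports no verdict.
Trained networks look in the newest picture that a camera, given by its name, has taken for a name from the list of things; names that differ only in an ending like _2 or _b are one class to them, and where a whole thing is asked for, a point or a joint stands for the part that bears it (a point fixed in the world has none). Each returns a list of dicts, best first, with "conf" (0 to 1); they miss things now and then, are a little off and sometimes report something else, mostly with a low value. They report only what shows in the picture. A call takes as long as a camera call. They do not tell look-alikes from the thing itself.
- regions_of(camera, name): "region" (480x640 bool, what is visible of it).
- place_of(camera, name): "location" ([x, y, z] in mm, in world coordinates, good to about 4 mm: a listed point, or the origin of a listed thing).
The state is a dict: "t": time; "qpos": joint angles; "qvel": joint speeds; "joint_torque": joint torques, N m; "ee_pos": TCP position; "orientation": TCP orientation; "ft_force": force on the tool from outside, world axes, zero at the start; "moment": the same for the moment, N m; "width": finger opening in mm.
Only numpy, scipy, OpenCV 4.12 (cv2) and the standard library are available. Lean on these libraries where they do the work, as an engineer would, in place of code of your own. Each camera call takes 0.05 s, during which the arm holds its last target.

## Working session

There is one attempt and no reset: what is moved stays moved. The work goes in short steps, Python scripts to look and compute and a tool call to move; the robot and the scene stay as the last step left them, time stands still between calls to the robot, and variables do not carry over. Pictures are saved under pics/ and viewed, and the job is handed in when it is done.

Besides the shell and the picture viewer there is one more tool, called after "Emit:" as name(argument=value, ...) on one line, values as JSON. move_arm: Moves the arm, as the interface text tells. Its arguments: {"type":"object","properties":{"deltas":{"type":"array","items":{"type":"array","items":{"type":"number"}}}},"required":["deltas"]}

```bash
mkdir -p pics; ls
python3 - <<'E'
from workcell import *
import cv2
for n in("top","side"):
    im=get_image(n); cv2.imwrite(f"pics/{n}0.png",im)
    for k in("plunger_top","pad1_centre","outlet","feeder","green_square","yellow_square","glue_bottle","jar","bridge"):
        try: print(n,k,[(round(d["conf"],2),[round(float(v)) for v in d["location"]]) for d in place_of(n,k)][:4])
        except Exception as e: print(n,k,e)
    c=calibration(n); print(c)
print(get_obs())
E
```

```text
pics
top plunger_top [(0.81, [686, -41, 86]), (0.75, [365, -128, 123]), (0.67, [646, -338, 122])]
top pad1_centre []
top outlet []
top feeder [(0.82, [614, -45, 2]), (0.77, [549, -320, 1]), (0.62, [270, -123, 3]), (0.39, [676, -179, -1])]
top green_square [(0.67, [529, 63, 0]), (0.56, [563, -156, 0])]
top yellow_square [(0.57, [528, 60, -3])]
top glue_bottle [(0.56, [676, -176, 0]), (0.32, [665, 137, 0])]
top jar [(0.66, [668, 139, 0])]
top bridge [(0.68, [775, 6, -3])]
{'intrinsics': array([[548.32927053,   0.        , 323.65205569],
       [  0.        , 548.32927053, 250.15845529],
       [  0.        ,   0.        ,   1.        ]]), 'distortion': array([-0.0626066,  0.       ,  0.       ,  0.       ,  0.       ]), 'world_to_cam': array([[ 5.86595079e-03, -9.99981957e-01, -1.29503913e-03,
        -2.29335404e+01],
       [-9.87151479e-01, -5.58387844e-03, -1.59689627e-01,
         5.46543459e+02],
       [ 1.59679515e-01,  2.21513129e-03, -9.87166423e-01,
         8.93326742e+02],
       [ 0.00000000e+00,  0.00000000e+00,  0.00000000e+00,
         1.00000000e+00]])}
side plunger_t
[... 1034 characters left out ...]
  0.00000000e+00,
         1.00000000e+00]])}
{'t': 1.0, 'qpos': array([ 1.32200601e+00,  4.23109042e-01,  1.62991386e+00, -5.48719343e-06,
        1.08858119e+00, -1.90011578e-02]), 'qvel': array([-0.00113301,  0.00032669, -0.00038024,  0.00155687,  0.00011539,
       -0.00096492]), 'joint_torque': array([-1.00492503e-03, -5.44596577e+01, -2.74049002e+01,  6.43792399e-02,
        1.68622955e-02, -4.76350863e-06]), 'ee_pos': array([142.32992395, 608.55807081, 236.66395446]), 'orientation': array([ 3.60154004e-01,  3.12087693e+00, -1.88235429e-05]), 'ft_force': array([-0.871172  , -0.6220098 , -0.51459036]), 'moment': array([-0.01781027,  0.00742005,  0.00154143]), 'width': 87.83850002366914}
```

View pics/top0.png

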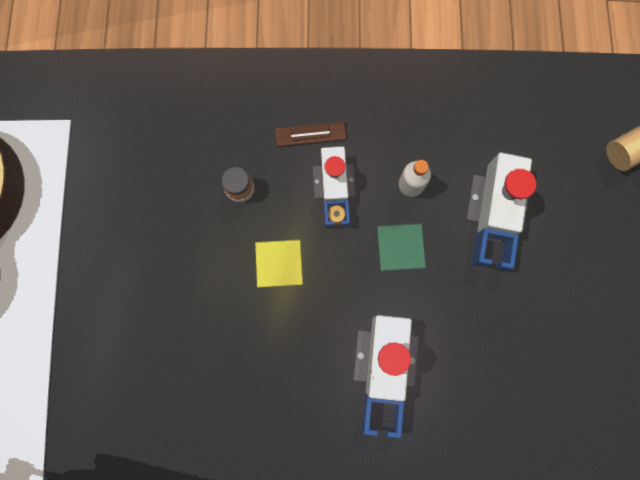

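View pics/side0.png

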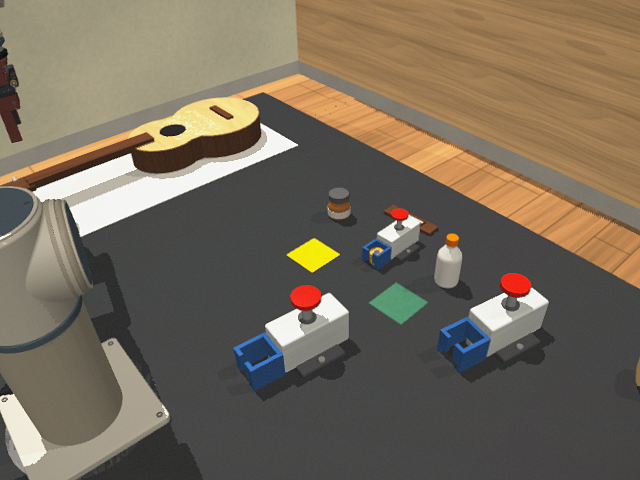

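```bash
cat > h.py <<'E'
import numpy as np,cv2
from workcell import *
from scipy.spatial.transform import Rotation as R
def ray(n,uv,z):
    c=calibration(n);K=c["intrinsics"];D=c["distortion"];T=c["world_to_cam"]
    p=cv2.undistortPoints(np.array([[uv]],float),K,D)[0,0]
    o=-T[:3,:3].T@T[:3,3]; d=T[:3,:3].T@np.r_[p,1]
    return o+d*(z-o[2])/d[2]
def blobs(im,lo,hi,amin=60):
    h=cv2.cvtColor(im,cv2.COLOR_BGR2HSV);m=cv2.inRange(h,lo,hi)
    n,l,s,c=cv2.connectedComponentsWithStats(m)
    return [(s[i,4],c[i],s[i],l==i) for i in range(1,n) if s[i,4]>=amin]
E
python3 - <<'E'
from h import *
np.set_printoptions(precision=1,suppress=True)
for n in("top","side"):
    im=cv2.imread(f"pics/{n}0.png")
    for nm,lo,hi,z in(("red",(0,200,120),(6,255,255),86),("green",(60,80,40),(90,255,255),0),("blue",(105,120,60),(125,255,255),36)):
        for a,c,s,m in blobs(im,lo,hi):
            cnt=cv2.findContours(m.astype(np.uint8),0,1)[0][0]
            b=cv2.boxPoints(cv2.minAreaRect(cnt))
            print(n,nm,a,c,s[:4],ray(n,c,z),"corners",[ray(n,q,z)[:2] for q in b] if nm!="red" else "")
print(R.from_rotvec(get_obs()["orientation"]).as_matrix())
E
```

```text
top green 1859 [400.9 246.7] [378 225  47  45] [ 560.8 -158.2    0. ] corners [array([ 597.4, -116.3]), array([ 604.1, -195.7]), array([ 524.7, -199.9]), array([ 518.2, -121.5])]
top blue 183 [336.9 212.3] [325 201  24  24] [614.9 -42.5  36. ] corners [array([635.1, -21.6]), array([635.3, -61.9]), array([594.2, -61.8]), array([594. , -21.8])]
top blue 706 [497.6 249.7] [473 229  46  40] [ 550.5 -321.5   36. ] corners [array([ 525.6, -276.7]), array([ 589.4, -288.3]), array([ 579.6, -359.5]), array([ 515.8, -347.2])]
top blue 504 [383.3 418.4] [363 397  41  41] [ 266.9 -120.    36. ] corners [array([243. , -85.5]), array([301.6, -93.5]), array([ 293.8, -156. ]), array([ 235.2, -147.5])]
side red 151 [399.4 213.9] [391 209  18  11] [679.7 -39.9  86. ] corners 
side red 554 [515.1 284.4] [500 273  31  24] [ 678.1 -322.1   86. ] corners 
side red 580 [305.2 297.3] [290 286  31  24] [ 385.  -102.7   86. ] corners 
side green 1265 [398.  302.8] [369 283  59  41] [ 559.1 -159.6    0. ] corners [array([ 517.6, -122.2]), array([599.4, -89.8]), array([ 602.4, -194.7]), array([ 524.6, -219.9])]
side blue 471 [377.2 253.1] [362 239  29  31] [601.7 -57.5  36. ] corners [array([563.6, -37.1]), array([635. ,  -3.6]), array([635.8, -77. ]), array([ 567. , -105.8])]
side blue 1709 [464.  342.7] [437 317  54  56] [ 545.8 -323.4   36. ] corners [array([ 506.7, -278.8]), array([ 606.4, -270.6]), array([ 579.9, -366.6]), array([ 488. , -369.1])]
side blue 1827 [259.8 360.3] [233 332  52  59] [ 267.8 -127.1   36. ] corners [array([240.6, -74.6]), array([319.3, -79.7]), array([ 293.2, -177.9]), array([ 221.1, -170. ])]
[[-1.   0.2  0. ]
 [ 0.2  1.  -0. ]
 [-0.  -0.  -1. ]]
```

```bash
cat >> h.py <<'E'
def delta(tx,ty,tz,yaw=None):
    o=get_obs();Rm=R.from_rotvec(o["orientation"]).as_matrix()
    d=Rm.T@(np.array([tx,ty,tz])-o["ee_pos"])/1000
    a=np.arctan2(Rm[1,1],Rm[0,1])
    r=0 if yaw is None else a-np.radians(yaw)
    print("t",round(o["t"],2),"pos",o["ee_pos"].round(1),"tooly deg",round(np.degrees(a),1),"F",o["ft_force"].round(1),"w",round(o["width"],1),"delta",d.round(4),"roll",round(r,3))
E
python3 - <<'E'
from h import *
im=cv2.imread("pics/top0.png");h=cv2.cvtColor(im,cv2.COLOR_BGR2HSV)
m=((h[...,0]<8)|(h[...,0]>172))&(h[...,1]>170)&(h[...,2]>100); m[:150]=0;m[190:]=0;m[:,:315]=0;m[:,355:]=0
v,u=np.nonzero(m);print(len(u),u.mean(),v.mean(),u.min(),u.max(),v.min(),v.max(),ray("top",((u.min()+u.max())/2,(v.min()+v.max())/2),86))
delta(683,-40,200,10)
E
```

```text
272 334.63235294117646 166.05882352941177 326 344 157 175 [682.80855021 -38.05447924  86.        ]
t 1.0 pos [142.3 608.6 236.7] tooly deg 76.8 F [-0.9 -0.6 -0.5] w 87.8 delta [-0.6742 -0.5084  0.0367] roll 1.166
```

Emit:
move_arm(deltas=[[255, -0.674, -0.508, 0.0, 1.166], [255, -0.674, -0.508, 0.0, 1.166], [255, -0.674, -0.508, 0.0, 1.166], [255, -0.674, -0.508, 0.0, 1.166], [255, -0.674, -0.508, 0.0, 1.166]])

```text
t: 1.42
ee_pos: [276.5, 447.1, 236.8]
orientation: [1.31, 2.855, 0.0]
ft_force: [0.6, 0.3, -0.4]
width: 58.0
```

```bash
python3 -c "
from h import *
delta(683,-39,200,10)"
```

```text
t 1.42 pos [276.5 447.1 236.8] tooly deg 40.7 F [ 0.6  0.3 -0.4] w 58.0 delta [-0.6336 -0.0089  0.0368] roll 0.536
```

Emit:
move_arm(deltas=[[255, -0.634, -0.009, 0.0, 0.536], [255, -0.634, -0.009, 0.0, 0.536], [255, -0.634, -0.009, 0.0, 0.536], [255, -0.634, -0.009, 0.0, 0.536], [255, -0.634, -0.009, 0.0, 0.536]])

```text
t: 1.83
ee_pos: [411.3, 287.8, 237.0]
orientation: [2.02, 2.406, 0.001]
ft_force: [0.8, 0.5, 0.0]
width: 24.4
```

```bash
python3 -c "
from h import *
delta(683,-39,200,10)"
```

```text
t 1.83 pos [411.3 287.8 237. ] tooly deg 9.9 F [0.8 0.5 0. ] w 24.4 delta [-0.3688  0.2111  0.037 ] roll -0.001
```

Emit:
move_arm(deltas=[[255, -0.369, 0.211, 0.0, 0.0], [255, -0.369, 0.211, 0.0, 0.0], [255, -0.369, 0.211, 0.0, 0.0], [255, -0.369, 0.211, 0.0, 0.0], [255, -0.369, 0.211, 0.0, 0.0]])

```text
t: 2.25
ee_pos: [545.5, 128.1, 236.9]
orientation: [2.013, 2.412, 0.001]
ft_force: [0.4, 1.1, 0.0]
width: 0.6
```

```bash
python3 -c "
from h import *
delta(683,-39,130,10)"
```

```text
t 2.25 pos [545.5 128.1 236.9] tooly deg 10.3 F [0.4 1.1 0. ] w 0.6 delta [-0.189   0.1054  0.107 ] roll 0.005
```

Emit:
move_arm(deltas=[[255, -0.18, 0.1, 0.0, 0.0], [255, -0.18, 0.1, 0.0, 0.0], [255, -0.18, 0.1, 0.0, 0.0], [255, -0.18, 0.1, 0.0, 0.0], [255, -0.18, 0.1, 0.0, 0.0]])

```text
t: 2.67
ee_pos: [676.2, -31.4, 236.7]
orientation: [2.013, 2.411, 0.0]
ft_force: [0.8, 0.4, 0.3]
width: 0.4
```

```bash
python3 -c "
from h import *
delta(683,-39,106,10)"
```

```text
t 2.67 pos [676.2 -31.4 236.7] tooly deg 10.3 F [0.8 0.4 0.3] w 0.4 delta [-0.0087  0.0053  0.1307] roll 0.005
```

Emit:
move_arm(deltas=[[255, -0.005, 0.003, 0.04, 0.0], [255, -0.005, 0.003, 0.08, 0.0], [255, -0.005, 0.003, 0.12, 0.0], [255, -0.005, 0.003, 0.125, 0.0], [255, -0.005, 0.003, 0.125, 0.0]])

```text
t: 3.08
ee_pos: [676.8, -33.4, 108.9]
orientation: [-2.01, -2.408, 0.006]
ft_force: [-0.4, 0.6, 1.0]
width: 0.4
```

```bash
python3 -c "
from h import *
delta(683,-39,75,10)
for n in('top','side'): cv2.imwrite(f'pics/{n}1.png',get_image(n)[100:400,150:550])"
```

```text
t 3.08 pos [676.8 -33.4 108.9] tooly deg 10.3 F [-0.4  0.6  1. ] w 0.4 delta [-0.0066  0.0053  0.0339] roll 0.005
```

View pics/side1.png

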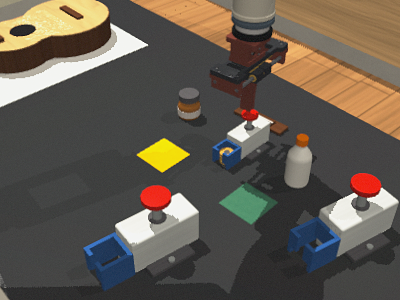

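The side view shows the closed fingertips just above the small feeder's red cap (crop pixel ~249,112). Next I centre the tips and press.

Emit:
move_arm(deltas=[[255, -0.006, 0.005, 0.0, 0.0], [255, -0.006, 0.005, 0.0, 0.0], [255, -0.006, 0.005, 0.01, 0.0], [255, -0.006, 0.005, 0.014, 0.0], [255, -0.006, 0.005, 0.018, 0.0]])

```text
t: 3.6
ee_pos: [686.0, -38.6, 94.7]
orientation: [2.011, 2.41, 0.003]
ft_force: [1.0, -0.6, 7.5]
width: 0.4
```

```bash
python3 -c "
from h import *
delta(683,-39,74,10)"
```

```text
t 3.6 pos [686.  -38.6  94.7] tooly deg 10.3 F [ 1.  -0.6  7.5] w 0.4 delta [ 0.0002 -0.003   0.0207] roll 0.006
```

Emit:
move_arm(deltas=[[255, 0.0, -0.001, 0.003, 0.0], [255, 0.0, -0.001, 0.006, 0.0], [255, 0.0, -0.001, 0.009, 0.0], [255, 0.0, -0.001, 0.012, 0.0], [255, 0.0, -0.001, 0.015, 0.0]])

```text
t: 4.02
ee_pos: [685.9, -38.7, 80.3]
orientation: [2.01, 2.409, 0.004]
ft_force: [1.5, -0.2, 9.5]
width: 0.6
```

Emit:
move_arm(deltas=[[255, 0.0, -0.001, 0.002, 0.0], [255, 0.0, -0.001, 0.003, 0.0], [255, 0.0, -0.001, 0.004, 0.0], [255, 0.0, -0.001, 0.004, 0.0]])

```text
t: 4.35
ee_pos: [685.8, -38.7, 76.7]
orientation: [2.009, 2.408, 0.006]
ft_force: [4.4, 0.7, 7.2]
width: 0.1
```

Emit:
move_arm(deltas=[[255, 0.0, 0.0, 0.001, 0.0], [255, 0.0, 0.0, 0.002, 0.0], [255, 0.0, 0.0, 0.002, 0.0]])

```text
t: 4.6
ee_pos: [685.8, -38.7, 74.8]
orientation: [2.009, 2.408, 0.006]
ft_force: [3.9, 0.9, 8.1]
width: 0.5
```

Emit:
move_arm(deltas=[[255, 0.0, 0.0, 0.001, 0.0], [255, 0.0, 0.0, 0.001, 0.0]])

```text
t: 4.77
ee_pos: [685.9, -38.7, 74.3]
orientation: [2.009, 2.408, 0.007]
ft_force: [1.6, 1.5, 11.6]
width: 0.7
```

Emit:
move_arm(deltas=[[255, 0.0, 0.0, 0.001, 0.0], [255, 0.0, 0.0, 0.001, 0.0]])

```text
t: 4.93
ee_pos: [685.9, -38.7, 74.2]
orientation: [2.009, 2.408, 0.007]
ft_force: [-0.9, 0.8, 18.8]
width: 0.1
```

Emit:
move_arm(deltas=[[255, 0.0, 0.0, -0.01, 0.0], [255, 0.0, 0.0, -0.02, 0.0], [255, 0.0, 0.0, -0.05, 0.0], [197, 0.0, 0.0, -0.08, 0.0], [197, -0.0, 0.0, -0.1, 0.0]])

```text
t: 5.35
ee_pos: [682.9, -38.8, 172.9]
orientation: [2.012, 2.412, 0.001]
ft_force: [-0.2, -0.2, 0.5]
width: 10.2
```

Emit:
move_arm(deltas=[[197, 0.08, -0.04, 0.0, 0.0], [197, 0.08, -0.08, 0.0, 0.0], [197, 0.08, -0.12, 0.0, 0.0], [197, 0.08, -0.12, 0.0, 0.0]])

```text
t: 5.68
ee_pos: [546.0, 19.4, 170.0]
orientation: [-2.009, -2.411, 0.004]
ft_force: [0.3, 0.4, -0.2]
width: 20.1
```

```bash
python3 -c "
from h import *
for n in('top','side'):
    im=get_image(n); cv2.imwrite(f'pics/{n}2f.png',im); cv2.imwrite(f'pics/{n}2.png',cv2.resize(im[100:350,200:500],None,fx=2.4,fy=2.4))
    for k in ('pad1_centre','plunger_top'): print(n,k,[(round(d['conf'],2),d['location'].round() if hasattr(d['location'],'round') else d['location']) for d in place_of(n,k)])
delta(540,0,180,10)"
```

```text
top pad1_centre []
top plunger_top [(0.79, [646.4, -338.2, 122.7]), (0.68, [363.3, -130.6, 122.7])]
side pad1_centre [(0.55, [543.3, -46.4, 2.9])]
side plunger_top [(0.88, [368.7, -133.4, 120.0]), (0.64, [685.1, -42.8, 85.8]), (0.61, [642.4, -337.6, 121.8])]
t 5.98 pos [551.8  18.2 171. ] tooly deg 10.3 F [-0.5 -0.3 -0.1] w 19.8 delta [-0.0158 -0.0149 -0.009 ] roll 0.005
```

View pics/side2.png

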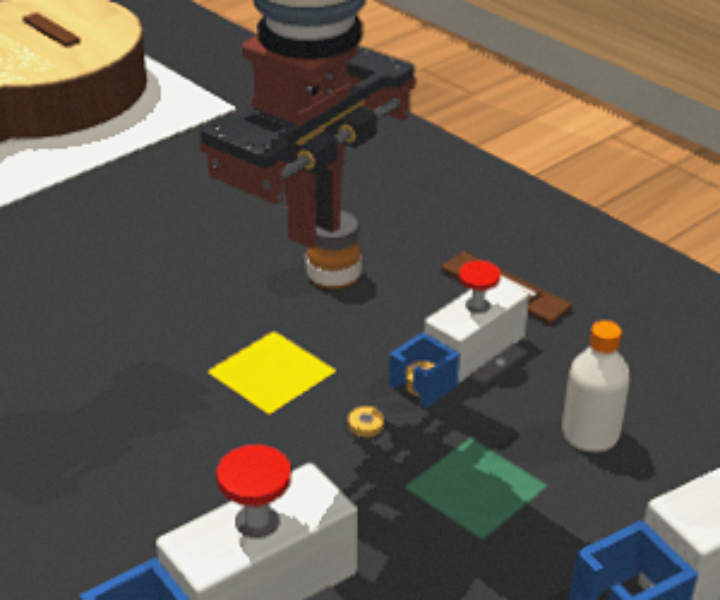

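View pics/top2.png

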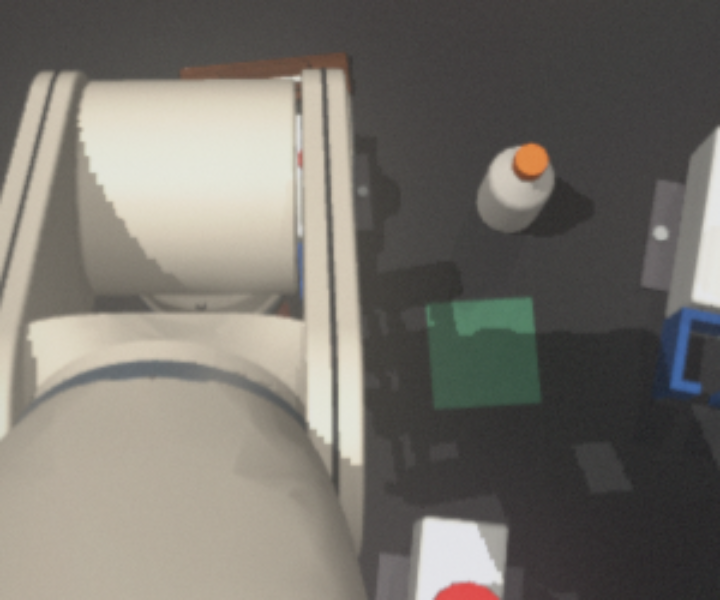

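The side view shows one pad lying out at crop (366,419). The plunger is back up, and the next pad is still in the magazine. The arm hides the pad in the top view.

```bash
python3 -c "
from h import *
im=cv2.imread('pics/side2f.png')
for a,c,s,m in blobs(im,(10,90,80),(28,255,255),40):
    print(a,c,s[:4],ray('side',c,5).round(1), ray('side',(s[0]+s[2]/2-.5,s[1]+s[3]/2-.5),5).round(1))
delta(535,5,60,10)"
```

```text
40625 [520.69742769  77.64866462] [349   0 291 209] [1689.8  325.8    5. ] [1429.5  253.8    5. ]
6301 [189.0701476  123.41913982] [ 44  74 266 104] [635.6 795.    5. ] [600.3 809.8   5. ]
13928 [507.93717691 193.02046238] [348  97 292 192] [1025.9  -79.8    5. ] [1001.1  -54.9    5. ]
50 [335.68 151.62] [323 142  29  18] [848.  355.5   5. ] [854.7 357.8   5. ]
178 [338.85955056 206.84269663] [328 201  22  12] [680.5 150.3   5. ] [680.8 151.9   5. ]
58 [390.13793103 208.79310345] [384 205  15   9] [764.   64.4   5. ] [764.9  62.5   5. ]
167 [425.73652695 224.73652695] [409 213  29  21] [779.  -32.5   5. ] [779.3 -24.    5. ]
149 [451.80536913 239.89932886] [445 233  14  15] [ 779.8 -106.9    5. ] [ 779.1 -106.7    5. ]
961 [312.25598335 254.77523413] [286 238  54  35] [523.6  55.2   5. ] [523.5  54.3   5. ]
47 [372.93617021 255.44680851] [369 251  12  14] [616.6 -30.9   5. ] [614.4 -37.9   5. ]
151 [351.90728477 275.15231788] [345 269  15  13] [542.8 -47.2   5. ] [543.2 -47.    5. ]
94 [637.67021277 373.21276596] [635 357   5  29] [ 734.8 -552.9    5. ] [ 738.5 -549.9    5. ]
t 5.98 pos [551.8  18.2 171. ] tooly deg 10.3 F [-0.5 -0.3 -0.1] w 19.8 delta [-0.0099 -0.0191  0.111 ] roll 0.005
```

```bash
python3 -c "
from h import *
delta(535,-1,60,10)"
```

```text
t 5.98 pos [551.8  18.2 171. ] tooly deg 10.3 F [-0.5 -0.3 -0.1] w 19.8 delta [-0.0159 -0.0201  0.111 ] roll 0.005
```

Emit:
move_arm(deltas=[[197, -0.016, -0.02, 0.03, 0.0], [197, -0.016, -0.02, 0.07, 0.0], [197, -0.016, -0.02, 0.11, 0.0], [197, -0.016, -0.02, 0.12, 0.0], [197, -0.016, -0.02, 0.12, 0.0]])

```text
t: 6.4
ee_pos: [532.3, -1.2, 47.8]
orientation: [-2.01, -2.408, 0.006]
ft_force: [-0.5, -0.2, -0.5]
width: 19.8
```

```bash
python3 -c "
from h import *
delta(535,-1,17.5,10.3)"
```

```text
t 6.4 pos [532.3  -1.2  47.8] tooly deg 10.3 F [-0.5 -0.2 -0.5] w 19.8 delta [-0.0003  0.0028  0.0303] roll -0.0
```

Emit:
move_arm(deltas=[[197, 0.0, 0.0, 0.0, 0.0], [197, 0.0, 0.0, 0.0, 0.0], [197, 0.0, 0.0, 0.01, 0.0], [197, 0.0, 0.0, 0.02, 0.0], [197, 0.0, 0.0, 0.02, 0.0]])

```text
t: 6.82
ee_pos: [533.3, -0.9, 29.9]
orientation: [-2.012, -2.412, 0.001]
ft_force: [-0.0, 0.5, -0.8]
width: 19.7
```

Emit:
move_arm(deltas=[[197, 0.0, 0.0, 0.0, 0.0], [197, 0.0, 0.0, 0.0, 0.0]])

```text
t: 6.98
ee_pos: [533.7, -0.9, 30.8]
orientation: [2.013, 2.412, 0.0]
ft_force: [-0.0, -0.3, -0.1]
width: 20.1
```

```bash
python3 -c "
from h import *
delta(535,-1,17.5,10.3)"
```

```text
t 6.98 pos [533.7  -0.9  30.8] tooly deg 10.3 F [-0.  -0.3 -0.1] w 20.1 delta [-0.0003  0.0013  0.0133] roll 0.0
```

Emit:
move_arm(deltas=[[197, 0.0, 0.001, 0.006, 0.0], [197, 0.0, 0.001, 0.013, 0.0], [197, 0.0, 0.001, 0.013, 0.0], [197, -0.008, 0.001, 0.013, 0.0], [197, -0.016, 0.001, 0.013, 0.0]])

```text
t: 7.4
ee_pos: [537.5, -16.9, 17.5]
orientation: [-2.011, -2.413, 0.001]
ft_force: [-0.5, 0.2, 0.5]
width: 20.0
```

```bash
python3 -c "
from h import *
im=get_image('side'); cv2.imwrite('pics/side3.png',cv2.resize(im[150:350,260:500],None,fx=3,fy=3))
delta(557,-127.3,17.5,10.3)"
```

```text
t 7.45 pos [538.1 -18.2  17.7] tooly deg 10.3 F [-0.2 -0.4 -0.2] w 20.0 delta [-0.1107 -0.001   0.0003] roll 0.0
```

View pics/side3.png

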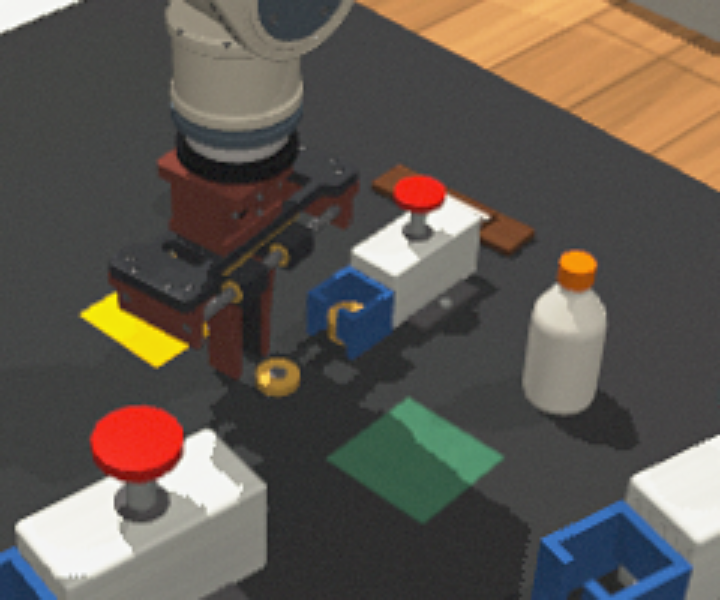

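The view shows the fingers just behind the pad (crop 278,377), and the path to the green square is clear. I'll push along tool -x.

Emit:
move_arm(deltas=[[197, -0.004, 0.0, 0.0, 0.0], [197, -0.009, 0.0, 0.0, 0.0], [197, -0.015, 0.0, 0.0, 0.0], [197, -0.021, 0.0, 0.0, 0.0], [197, -0.027, 0.0, 0.0, 0.0]])

```text
t: 7.87
ee_pos: [542.5, -43.8, 17.8]
orientation: [2.013, 2.412, 0.0]
ft_force: [0.0, -0.1, 0.8]
width: 20.1
```

Emit:
move_arm(deltas=[[197, -0.006, 0.0, 0.0, 0.0], [197, -0.012, 0.0, 0.0, 0.0], [197, -0.018, 0.0, 0.0, 0.0], [197, -0.023, 0.0, 0.0, 0.0], [197, -0.025, 0.0, 0.0, 0.0]])

```text
t: 8.28
ee_pos: [547.0, -68.5, 17.7]
orientation: [2.013, 2.411, 0.0]
ft_force: [0.4, -0.0, 0.2]
width: 20.3
```

```bash
python3 -c "
from h import *
im=get_image('side'); cv2.imwrite('pics/side4.png',cv2.resize(im[150:350,260:500],None,fx=3,fy=3))
delta(557,-127.3,17.5,10.3)"
```

```text
t 8.33 pos [547.1 -68.5  17.7] tooly deg 10.3 F [ 0.1 -0.1 -0.4] w 20.1 delta [-0.0596 -0.0007  0.0002] roll -0.0
```

View pics/side4.png

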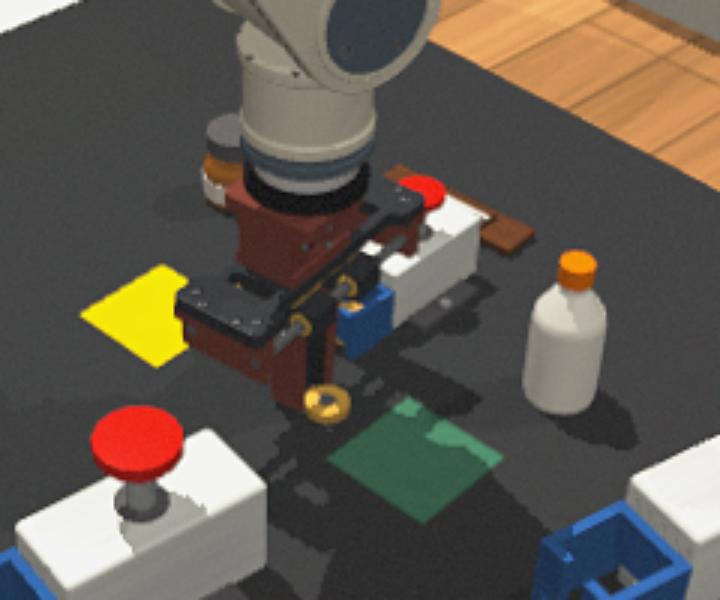

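The pad is nestled between the fingertips (crop 327,404). I'll continue the push.

Emit:
move_arm(deltas=[[197, -0.004, 0.0, 0.0, 0.0], [197, -0.01, 0.0, 0.0, 0.0], [197, -0.016, 0.0, 0.0, 0.0], [197, -0.022, 0.0, 0.0, 0.0], [197, -0.027, 0.0, 0.0, 0.0]])

```text
t: 8.75
ee_pos: [551.9, -95.0, 17.7]
orientation: [2.013, 2.412, 0.0]
ft_force: [0.1, 0.0, -0.2]
width: 20.0
```

Emit:
move_arm(deltas=[[197, -0.005, 0.0, 0.0, 0.0], [197, -0.011, 0.0, 0.0, 0.0], [197, -0.016, 0.0, 0.0, 0.0], [197, -0.02, 0.0, 0.0, 0.0], [197, -0.023, 0.0, 0.0, 0.0]])

```text
t: 9.17
ee_pos: [555.9, -117.5, 17.7]
orientation: [2.013, 2.412, -0.0]
ft_force: [0.6, 1.6, -0.6]
width: 20.2
```

```bash
python3 -c "
from h import *
im=get_image('side'); cv2.imwrite('pics/side5.png',cv2.resize(im[150:350,260:500],None,fx=3,fy=3))
for a,c,s,m in blobs(im,(10,90,60),(28,255,255),40):
    if 340<c[0]<460 and c[1]>260: print(a,c,ray('side',c,5).round(1))
delta(557,-127.3,17.5,10.3)"
```

```text
164 [389.47560976 294.95121951] [ 558.4 -137.2    5. ]
t 9.22 pos [ 556.  -117.7   17.7] tooly deg 10.3 F [0.  0.  0.2] w 20.1 delta [-0.0096 -0.0008  0.0002] roll -0.0
```

View pics/side5.png

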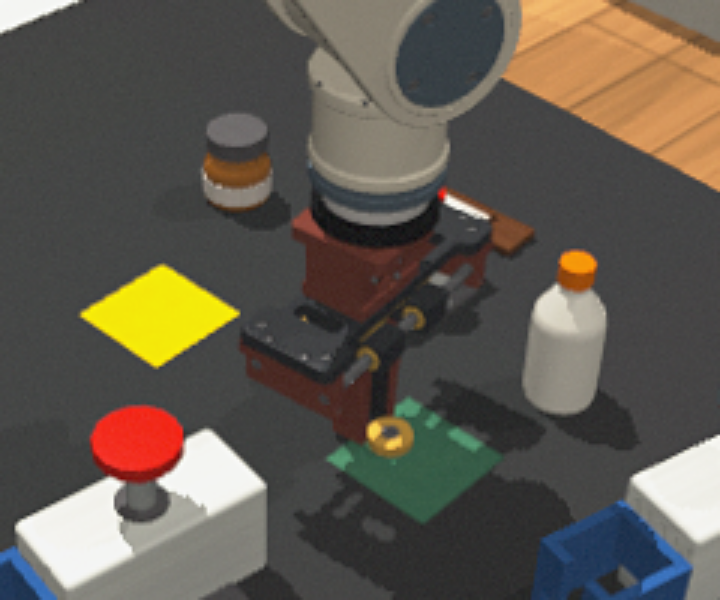

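The pad is at about (558,-137), just inside the near edge. I'll push another 14 mm; the bottle clearance is still fine.

Emit:
move_arm(deltas=[[197, -0.004, 0.0, 0.0, 0.0], [197, -0.008, 0.0, 0.0, 0.0], [197, -0.012, 0.0, 0.0, 0.0], [197, -0.014, 0.0, 0.0, 0.0], [197, -0.014, 0.0, 0.0, 0.0]])

```text
t: 9.63
ee_pos: [558.5, -131.2, 17.7]
orientation: [2.013, 2.411, 0.0]
ft_force: [0.3, -0.3, -0.5]
width: 20.1
```

Emit:
move_arm(deltas=[[197, 0.005, 0.0, 0.0, 0.0], [197, 0.015, 0.0, 0.0, 0.0], [197, 0.025, 0.0, 0.0, 0.0], [197, 0.03, 0.0, -0.02, 0.0], [197, 0.03, 0.0, -0.05, 0.0]])

```text
t: 10.05
ee_pos: [549.9, -98.6, 65.6]
orientation: [-2.007, -2.409, 0.005]
ft_force: [0.4, -0.2, 0.2]
width: 19.4
```

Emit:
move_arm(deltas=[[197, 0.0, 0.0, -0.04, 0.0], [197, 0.0, 0.0, -0.08, 0.0], [197, 0.03, 0.0, -0.12, 0.0], [197, 0.06, 0.0, -0.14, 0.0], [197, 0.1, 0.0, -0.14, 0.0]])

```text
t: 10.47
ee_pos: [537.5, -2.1, 212.9]
orientation: [2.01, 2.405, 0.009]
ft_force: [1.5, 0.6, 0.1]
width: 19.7
```

Emit:
move_arm(deltas=[[197, 0.2, -0.05, 0.0, 0.0], [197, 0.2, -0.05, 0.0, 0.0], [197, 0.2, -0.05, 0.0, 0.0], [197, 0.2, -0.05, 0.0, 0.0], [197, 0.2, -0.05, 0.0, 0.0]])

```text
t: 10.88
ee_pos: [447.8, 187.3, 207.7]
orientation: [-2.012, -2.413, 0.0]
ft_force: [0.1, -0.3, -0.3]
width: 20.0
```

```bash
python3 -c "
from h import *
for n in('top','side'):
    im=get_image(n); cv2.imwrite(f'pics/{n}6.png',cv2.resize(im[100:350,200:500],None,fx=2.4,fy=2.4))
    for a,c,s,m in blobs(im,(10,90,60),(28,255,255),30): print(n,a,c,ray(n,c,6).round(1)) if 340<c[0]<460 and c[1]>210 else 0
    for a,c,s,m in blobs(im,(60,80,30),(90,255,255),300): print(n,'green',a,ray(n,(s[0]+s[2]/2-.5,s[1]+s[3]/2-.5),0).round(1))
    for k in('glue_bottle','jar','bridge'): print(n,k,[(round(d['conf'],2),np.round(d['location'])) for d in place_of(n,k)][:2])
delta(557,-127.3,17.5,10.3)"
```

```text
top 200 [397.025 245.18 ] [ 562.5 -150.5    6. ]
top green 1514 [ 560.3 -158.4   -0. ]
top glue_bottle [(0.73, array([ 676., -176.,    3.]))]
top jar [(0.69, array([668., 138.,  -0.]))]
top bridge [(0.76, array([770.,   7.,  -2.]))]
side 182 [425.84065934 225.20879121] [776.8 -34.7   6. ]
side 149 [451.86577181 239.9261745 ] [ 778.8 -107.8    6. ]
side 50 [372.46 256.12] [613.5 -32.7   6. ]
side 164 [395.94512195 298.38414634] [ 560.1 -152.7    6. ]
side green 1068 [ 558.7 -160.     0. ]
side glue_bottle [(0.97, array([ 680., -178.,    2.]))]
side jar [(0.7, array([614., -43.,   8.])), (0.63, array([663., 132.,   1.]))]
side bridge [(0.77, array([769.,   7.,   2.]))]
t 11.28 pos [450.4 183.9 207.6] tooly deg 10.2 F [-0.4  0.4 -0.5] w 20.1 delta [-0.3252  0.0497  0.1901] roll -0.001
```

View pics/side6.png

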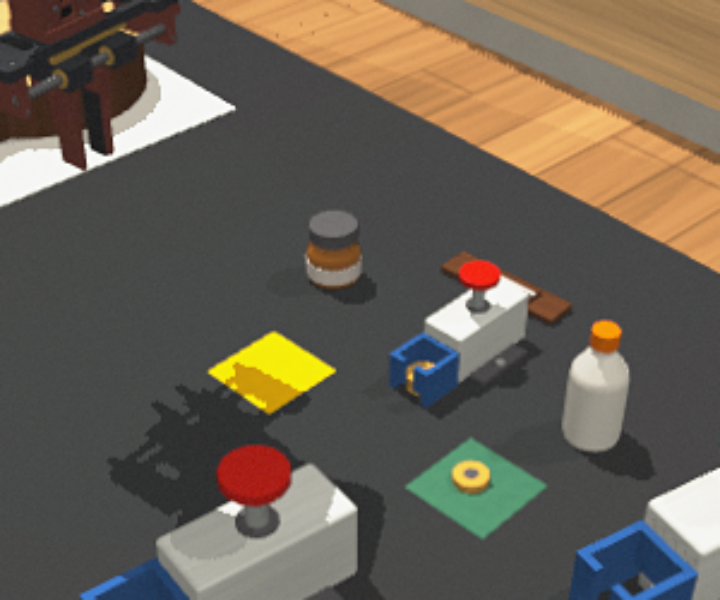

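View pics/top6.png

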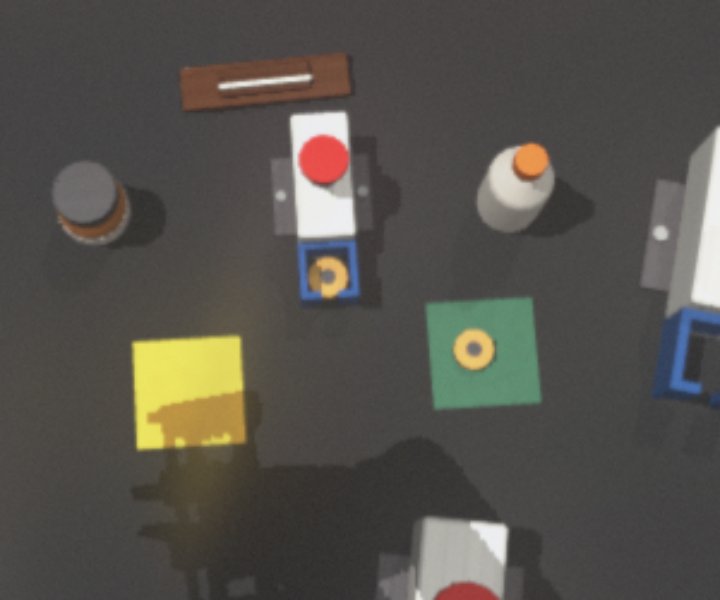

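Both views show the pad flat and well inside the green square (top crop 474,349). The plunger is up, the remaining pads are in the magazine, and the arm is clear. I'm handing the job in.

```bash
python3 -c "
from workcell import *
print(close_job())"
```

```text
the job is handed in; nothing more can be done
None
```

I pressed the small feeder's plunger once to its stop and let it come back up. One pad came out, and I slid it flat along the bench onto the green square. I then moved the arm clear and handed the job in at about 11.3 s.

- **Press:** the plunger stopped moving at the bottom while the force rose to 18.8 N. The next picture showed it back up.
- **Pad:** it lies at about (562, -151) mm by the top camera and (560, -153) mm by the side camera. The square's centre is about (560, -158) mm, so the pad is about 17–19 mm inside the nearest edge.
- **Magazine:** the outlet is empty and a pad is still visible inside the magazine. The pictures cannot show how many are left.
- **Bottle, jar and bridge:** all three were found within about 5 mm of their first positions, which is about the networks' accuracy. The side camera's best guess for the jar was the feeder, a false report, but its second guess matched the jar's earlier place.

No check failed; the two cameras put the pad about 3 mm apart.

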